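# Swing the repair clamp over the glued shape sorter and pump it tight

### The arm

A 6-joint arm with a two-finger parallel gripper is mounted at the origin on the work surface. World frame = base frame: x ahead of the robot, y to its left, z up, the work surface at z = 0. Lengths are in m, angles in rad, forces in N, time in s.
With the tool pointing down it reaches from about 0.4 to 0.825 m from the base axis. Payload 7 kg.
Tool frame: the origin (TCP) lies at the very end of the fingers, on their centre line; the grasp point (between the pads) lies 19 mm behind it; z points along the fingers, y is the direction in which the jaws open and shut (so a half turn about z gives the same grasp; the last joint's range is limited). The gripper opens to 88 mm and grips with 3 to 60 N. Pads are 19 mm wide; open, the fingers measure 130 mm over their backs; the gripper's body (78 mm by 193 mm) begins 47 mm behind the grasp point.
Start: joints at [1.592, 0.359, 0.012, 0, -1.224, -0.288], TCP at [0.178, 0.651, 0.227] pointing down, gripper open.
Joint ranges: [-3.07, 3.07], [-1.43, 2.12], [-1.02, 1.25], [-3.03, 1.67], [-3.05, -0], [-3.03, 3.03]. Speed limits (rad/s): [2.39, 2.39, 3.01, 3.14, 3.14, 3.14].

### API

Orientations are given as a rotation vector (axis times angle).
In Python, from bench import robot gives the robot as it stands. Calls block until the motion is done:
- robot.goto(position, orientation): joint-space move of the TCP to a pose.
- robot.servo_line(position, orientation=None, v=0.15): straight line of the TCP; orientation=None keeps the orientation; v is the mean speed in m/s.
- robot.set_joints(angles): joint-space move.
- robot.command_gripper(opening, squeeze=None): finger opening in m; squeeze is the grip in N (None keeps the last); returns when the fingers have stopped.
- robot.pause(seconds).
- robot.ik(position, orientation): joint angles nearest the present ones, or None.
- robot.get_image(name): name is "side" or "top" or "wrist"; returns (picture, depth): 480x640x3 uint8, red, green, blue; 480x640 float32, m along the optical axis (not along the pixel's ray), 0 where there is no reading.
- robot.calibration(name): a dict with "intrinsics" (3x3 intrinsics, pixels), "xyz" and "orientation" of the camera in the world. Camera axes: x right, y down, z forward; pixel columns grow to the right and rows downward; lengths in m; the calibration is good to about 2 mm. A picture is of the moment at which its call begins: read the wrist's pose just before it. calibration takes no time and is no camera call; for the wrist camera it gives the pose at the moment of the call.
A pose or a line that the arm cannot do raises robot.MotionError and nothing moves.
- robot.hand_in(): hands the job in, once; it reports no verdict.
Readings, each from a call of its own:
- robot.get_clock(): time.
- robot.get_qpos(): joint angles.
- robot.get_qvel(): joint speeds.
- robot.get_tau(): joint torques, N m.
- robot.get_tool_pos(): TCP position.
- robot.get_tool_rot(): TCP orientation.
- robot.get_contact_force(): force on the tool from outside, world axes, zero at the start.
- robot.get_torque(): the same for the moment, N m.
- robot.get_grip_width(): finger opening in m.
Only numpy, scipy, OpenCV 4.12 (cv2) and the standard library are available. Lean on these libraries where they do the work, as an engineer would, in place of code of your own. Each camera call takes 0.05 s, during which the arm holds its last target.

### The job

The wooden shape-sorter cube has just been re-glued and must be clamped while the glue grabs. Lift the sprung index plunger of the swivel clamp, swing the clamp head from its parked notch round to the side where the cube stands, so that its two jaws straddle the cube, and let the plunger drop fully home in the notch there. Then pump the trigger until the moving jaw has drawn the cube up against the near jaw, and finish while still holding the trigger squeezed so that both jaws press gently on the cube without crushing it; do not push the jaw or the cube by hand, and leave the other toys alone.

Things in the scene. Friction and masses are not known exactly. Their poses are not given: they have to be found in the camera images.
- base: Grey cast base of the swivel clamp, bolted down; flange 120 mm across. Origin: its centre on the cabinet top, on the vertical swivel axis of the head. On its -x side a steel quadrant, 24 mm high, 22 mm wide, 100 mm mean radius, has three open notches 12 mm wide: the park notch straight back (-x) and one 45 degrees to each side. Position and yaw differ each time.
- head (a joint): Angle of the red clamp head about the swivel axis, rad, positive anticlockwise from above; 0 = parked, jaws out along the base's +x. Notches at -0.785, 0, +0.785; stops at -0.95, +0.95. Friction about 1.5 N at the plunger. Seen from the axis in the base's frame the cube stands at -0.785 or +0.785, the lighthouse at the other. Bar and jaws point out from the axis, the plunger lies opposite.
- plunger (a joint): Lift of the sprung index plunger, m: 0 = home in a notch, 0.018 = at its stop. The 10 mm round-ended pin clears the quadrant above 0.011. Spring 3 N down at 0, 5 N at 14 mm; let go over a notch it drops in. It rides on the head, 100 mm from the swivel axis, away from the jaws: carrying the lifted knob round a 100 mm circle about the axis turns the head.
- plunger_knob: Black round knob of the plunger, upright cylinder 26 mm in diameter and 26 mm high. Origin at its middle, 79 mm above the cabinet top when the plunger is home. Its x axis points along the bar towards the jaws. Below it are a 9 mm stem and, up to 56 mm above the cabinet top, a 26 mm boss.
- handle: Fixed pistol handle, black with orange inlays, upright on the head above the bar: 18 mm thick along the bar, 26 mm wide, 70 mm high. Origin at its middle, 190 mm above the cabinet top, 11 mm behind the swivel axis (away from the jaws). x axis along the bar towards the jaws. The clamp body below reaches up to 161 mm above the cabinet top.
- trigger_blade: Orange trigger 38 mm in front of the handle (jaw side), 11 mm thick, 22 mm wide, 54 mm long. Origin at its middle, 189 mm above the cabinet top. Squeeze handle and trigger together: handle back to trigger front is 53 mm at rest, 31 mm fully squeezed; only the trigger moves. Return spring 3 N at rest, 4 N squeezed; it comes back in about 0.5 s.
- trigger (a joint): Trigger angle, rad: 0 at rest, 0.30 = at its stop, fully squeezed. Pivot 72 mm below the blade's middle. Each full squeeze, after the trigger was let right back, draws the bar in one 7 mm tooth (the first may give less; the first third of the travel is free). When let back, pawls click over and the bar stays. Once the cube is tight the trigger stalls at about 0.2.
- bar (a joint): How far the ratchet bar with the moving jaw has been drawn in, m, towards the handle. At 0 the pads are 158 mm apart; it starts between 0.004 and 0.018; at 0.048 the pads are 110 mm apart, the cube's width. About 5 N friction, apart from the ratchet. Past the return spring, each newton on the trigger blade then gives about 2 N at the jaw.
- near_jaw: Fixed jaw of the head: orange pad 40 x 40 mm hanging below the clamp body. Origin at the middle of the pad's face that looks at the cube, 62 mm from the swivel axis and 58 mm above the cabinet top; x axis points along the bar towards the moving jaw, y is sideways.
- jaw: Moving jaw at the far end of the bar: black arm with an orange pad 40 x 40 mm. Origin at the middle of the pad's face that looks at the cube, 58 mm above the cabinet top, 202 to 216 mm from the swivel axis at the start; x axis points along the bar, away from the cube.
- cube: Re-glued wooden shape-sorter cube, 110 mm, about 0.45 kg, loose, coloured shapes in its faces. Origin: centre of its underside, about 127 mm from the swivel axis; two faces square to the bar once the head is at its side. The jaw draws it 5 to 14 mm to the near jaw. Its thin glued panels bear a light clamping force only: 10 to 40 N is right, over 100 N crushes it.
- lighthouse: Cast zinc toy lighthouse with red bands, 60 mm across the foot, 115 mm tall, standing in the other place beside the clamp. Leave alone. Origin at the centre of its underside.
- saucepan: Blue enamel toy saucepan, 96 mm across, 45 mm high, with an 85 mm long straight handle along its +x. Leave alone. Origin at the centre of its underside.
- binoculars: Chunky orange plastic toy binoculars, 100 mm long (x), 118 mm wide (y), 52 mm high, lying flat. Leave alone. Origin at the centre of its underside.
- drive_pawl (a joint): debug drive
- hold_pawl (a joint): debug hold
Mind the look-alikes: they are no part of the job. There is more than one size of the cube; the job needs the middle-sized.

How it is judged:
By the outcome, as a careful person would: the job done as asked, in the order asked, and still so for the second after the job is handed in, while the arm keeps its last pose, push and grip.
It also fails if it takes over 70 s, if anything falls off the work surface, if the arm or the gripper's body presses on something with over 40 N, if the wrist force passes 120 N, or if a joint passes its speed limit or range.

## Working session

There is one attempt and no reset: what is moved stays moved. The work goes in short steps, each a Python script; the robot and the scene stay as the last script left them, time stands still between calls to the robot, and variables do not carry over. Pictures are saved under pics/ and viewed, and the job is handed in when it is done.

```bash
ls; mkdir -p pics
python3 - <<'E'
from bench import robot
import cv2
for n in("side","top","wrist"):
    im,d=robot.get_image(n); cv2.imwrite(f"pics/{n}0.png",im[:,:,::-1])
    c=robot.calibration(n); print(n,c)
    import numpy as np; np.save(f"pics/{n}0.npy",d)
print(robot.get_clock(),robot.get_tool_rot(),robot.get_contact_force(),robot.get_grip_width())
E
```

```text
pics
side {'intrinsics': array([[490.19035021,   0.        , 310.25848814],
       [  0.        , 490.19035021, 238.68858234],
       [  0.        ,   0.        ,   1.        ]]), 'xyz': array([ 0.58833667, -0.70184603,  0.81990984]), 'orientation': array([-2.33863426,  0.06490787, -0.01792527])}
top {'intrinsics': array([[624.67652273,   0.        , 316.28399536],
       [  0.        , 624.67652273, 239.72333577],
       [  0.        ,   0.        ,   1.        ]]), 'xyz': array([ 0.29707928, -0.01124982,  1.64043432]), 'orientation': array([-2.10187583,  2.11476536, -0.23202629])}
wrist {'intrinsics': array([[339.5590884 ,   0.        , 314.16281609],
       [  0.        , 339.5590884 , 240.20424098],
       [  0.        ,   0.        ,   1.        ]]), 'xyz': array([0.2455411 , 0.63402255, 0.38433474]), 'orientation': array([ 1.79795588, -2.35760127, -0.31476269])}
0.15 [ 3.11242566e+00 -4.17758710e-01 -1.85344887e-05] [ 0.39772904 -0.55411512 -0.30926743] 0.08776091477225195
```

View pics/top0.png

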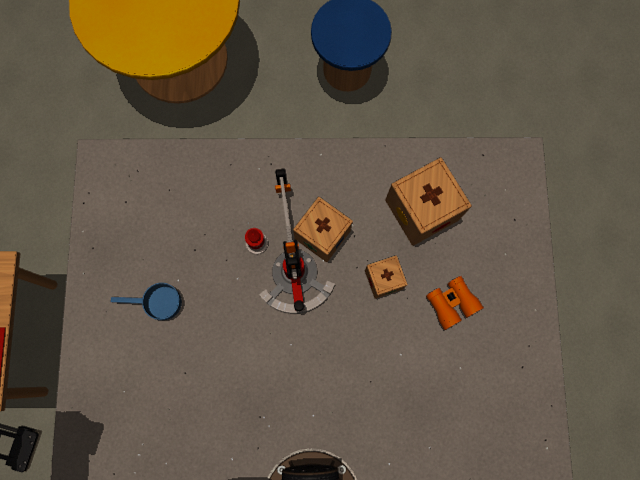

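View pics/side0.png

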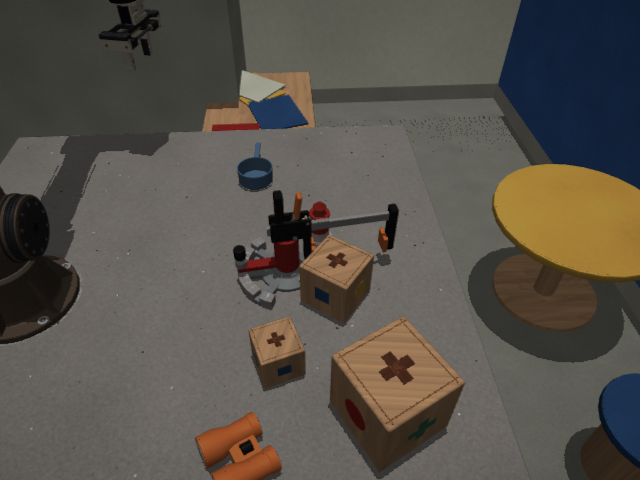

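View pics/wrist0.png

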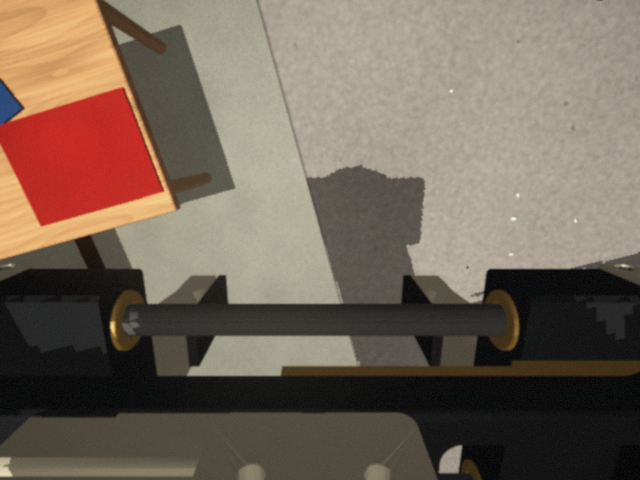

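```bash
cat > h.py <<'E'
import numpy as np, cv2
from scipy.spatial.transform import Rotation as R
from bench import robot
def ray(cam,uv,c=None):
    c=c or robot.calibration(cam); K=c['intrinsics']; M=R.from_rotvec(c['orientation']).as_matrix()
    d=M@np.linalg.inv(K)@np.array([uv[0],uv[1],1.]); return c['xyz'],d
def onz(cam,uv,z):
    o,d=ray(cam,uv); return o+d*(z-o[2])/d[2]
def cloud(cam,d):
    c=robot.calibration(cam);K=c['intrinsics'];M=R.from_rotvec(c['orientation']).as_matrix()
    v,u=np.mgrid[:480,:640]; p=np.stack([(u-K[0,2])/K[0,0]*d,(v-K[1,2])/K[1,1]*d,d],-1)
    return p@M.T+c['xyz']
E
python3 - <<'E'
from h import *
t=cv2.imread('pics/top0.png'); s=cv2.imread('pics/side0.png')
cv2.imwrite('pics/topz.png',cv2.resize(t[155:325,235:360],None,fx=4.5,fy=4.5,interpolation=cv2.INTER_CUBIC)[:600*2][:768,:])
z=cv2.resize(t[160:320,230:370],(700,800)[::1],interpolation=cv2.INTER_CUBIC); cv2.imwrite('pics/topz.png',cv2.resize(t[160:320,230:370],(525,600),interpolation=cv2.INTER_CUBIC))
cv2.imwrite('pics/sidez.png',cv2.resize(s[180:320,220:410],(800,589),interpolation=cv2.INTER_CUBIC))
d=np.load('pics/top0.npy'); P=cloud('top',d)
for uv in [(299,306),(293,270),(292,262),(323,225),(284,185),(430,190),(386,275),(254,237),(330,290),(300,240),(350,350)]: print(uv,P[uv[1],uv[0]].round(4))
E
```

```text
(299, 306) [0.4691 0.0272 0.0964]
(293, 270) [0.5517 0.0406 0.1415]
(292, 262) [0.5564 0.0401 0.2236]
(323, 225) [ 0.6713 -0.0338  0.1109]
(284, 185) [0.7875 0.0667 0.0779]
(430, 190) [ 0.7511 -0.3009  0.1458]
(386, 275) [ 0.5477 -0.1921  0.0815]
(254, 237) [0.6415 0.1397 0.1102]
(330, 290) [ 0.5184 -0.0518  0.023 ]
(300, 240) [0.6479 0.0258 0.0427]
(350, 350) [ 3.650e-01 -1.024e-01 -2.000e-04]
```

View pics/topz.png

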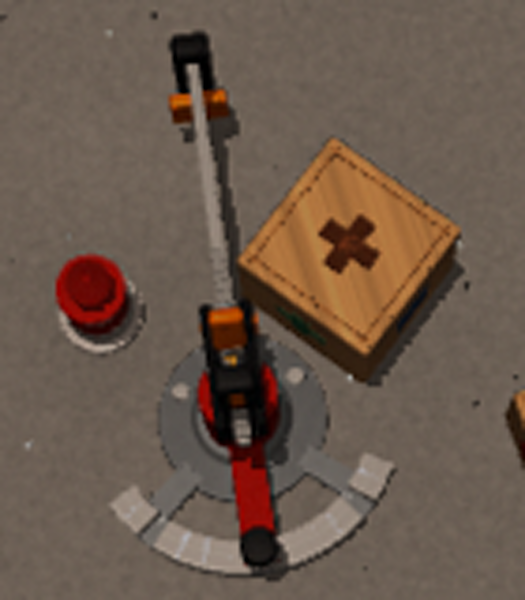

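View pics/sidez.png

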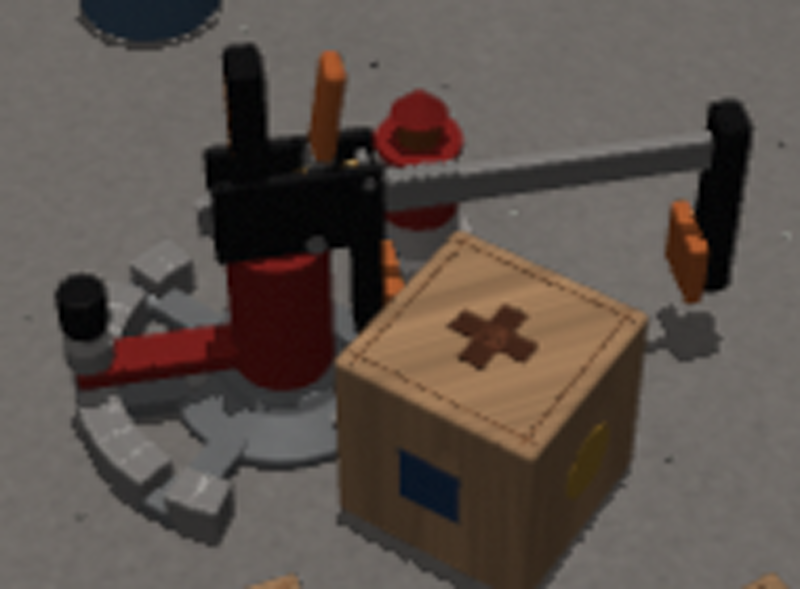

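Run:
```python
from h import *
from scipy.optimize import least_squares
for cam in('top','side'):
    P=cloud(cam,np.load(f'pics/{cam}0.npy')); im=cv2.imread(f'pics/{cam}0.png').astype(int)
    x,y,z=P[...,0],P[...,1],P[...,2]; b,g,r=im[...,0],im[...,1],im[...,2]
    dark=im.max(-1)<60
    def rep(n,m):
        q=P[m]; 
        if len(q)==0: print(cam,n,0);return q
        print(cam,n,len(q),'med',np.median(q,0).round(4),'min',q.min(0).round(4),'max',q.max(0).round(4)); return q
    rep('knob',dark&(z>.085)&(z<.105)&(np.hypot(x-.46,y-.03)<.04))
    h=rep('handle top',(z>.215)&(z<.24)&(abs(x-.55)<.06)&(abs(y-.04)<.05)&~((r>120)&(b<80)))
    h=rep('trig top',(z>.195)&(z<.24)&(abs(x-.58)<.06)&(abs(y-.04)<.05)&((r>120)&(b<80)))
    q=rep('cube',(z>.100)&(z<.118)&(np.hypot(x-.665,y+.03)<.085)&(r>g+20))
    if len(q):
        rr=cv2.minAreaRect((q[:,:2]*1000).astype(np.float32)); print(rr)
    q=rep('quad',(z>.018)&(z<.03)&(abs(im.max(-1)-im.min(-1))<30)&(np.hypot(x-.56,y-.04)<.14)&(np.hypot(x-.56,y-.04)>.07)&(x<.56))
    if len(q):
        f=least_squares(lambda p:np.maximum(0,abs(np.hypot(q[:,0]-p[0],q[:,1]-p[1])-.1)-.010),[.56,.04]); print(f.x,f.cost)
    q=rep('lh',(z>.02)&(z<.13)&(np.hypot(x-.64,y-.14)<.05)&(r>g+40))
    q=rep('jaw',(z>.04)&(z<.09)&(np.hypot(x-.78,y-.065)<.06)&(r>g+40))
    q=rep('arm',(r>80)&(g<60)&(b<60)&(z>.03)&(z<.06)&(x<.56)&(x>.44)&(abs(y-.04)<.05))
```

```text
top knob 74 med [0.4721 0.0285 0.091 ] min [0.4602 0.0173 0.0853] max [0.4828 0.0398 0.0982]
top handle top 85 med [0.5602 0.0401 0.2231] min [0.5507 0.0285 0.2161] max [0.5976 0.0519 0.2328]
top trig top 33 med [0.6008 0.0451 0.2154] min [0.5968 0.0358 0.209 ] max [0.6059 0.0546 0.2191]
top cube 1827 med [ 0.6715 -0.0334  0.1091] min [ 0.5979 -0.1074  0.1002] max [0.7464 0.0419 0.1178]
((672.4315185546875, -33.1119384765625), (110.80799102783203, 110.77333068847656), 52.93436813354492)
top quad 517 med [0.4877 0.0419 0.023 ] min [ 0.4612 -0.0626  0.018 ] max [0.5424 0.1331 0.0299]
[0.57174924 0.04185193] 9.146794697906602e-05
top lh 283 med [0.6456 0.1419 0.0855] min [0.6262 0.1191 0.0404] max [0.6721 0.1663 0.1189]
top jaw 58 med [0.7843 0.0668 0.0758] min [0.7775 0.051  0.0425] max [0.792  0.0903 0.0841]
top arm 158 med [0.5114 0.0361 0.0411] min [0.4652 0.0207 0.0322] max [0.5422 0.0492 0.0513]
side knob 106 med [0.4722 0.024  0.0926] min [0.4597 0.0138 0.085 ] max [0.4829 0.0388 0.0959]
side handle top 115 med [0.5605 0.0353 0.2249] min [0.5507 0.0261 0.2152] max [0.605  0.0541 0.2284]
side trig top 31 med [0.6011 0.044  0.2171] min [0.5957 0.0358 0.2151] max [0.6053 0.0552 0.2186]
side cube 2182 med [ 0.6712 -0.0376  0.1114] min [ 0.5978 -0.1071  0.1024] max [0.7446 0.0407 0.1155]
((660.0008544921875, -25.258399963378906), (110.20008087158203, 137.5609588623047), 53.24378204345703)
side quad 637 med [ 0.4954 -0.0063  0.025 ] min [ 0.4599 -0.0634  0.018 ] max [0.5434 0.1318 0.0298]
[0.57090621 0.0411817 ] 6.603201307182613e-05
side lh 225 med [0.6466 0.137  0.0861] min [0.6246 0.1214 0.039 ] max [0.671  0.1599 0.1192]
side jaw 57 med [0.7835 0.0687 0.0788] min [0.7793 0.0503 0.0712] max [0.7907 0.0888 0.083 ]
side arm 179 med [0.5078 0.0329 0.0435] min [0.4822 0.0185 0.0395] max [0.5339 0.0475 0.0468]
```

```bash
cat >> h.py <<'E'
A=np.array([.5713,.0415]); YAW=np.radians(7.9)
def ori(phi,s=1,off=0):  # tool x along s*bar dir (bar angle phi + off)
    a=phi+off; x=s*np.array([np.cos(a),np.sin(a),0]); z=np.array([0,0,-1.]); y=np.cross(z,x)
    return R.from_matrix(np.stack([x,y,z],1)).as_rotvec()
def at(phi,r,z): return np.array([A[0]+r*np.cos(phi),A[1]+r*np.sin(phi),z])
E
python3 - <<'E'
from h import *
T=YAW-np.pi/4
for s in(1,-1):
    for n,p,o in [('k0',at(YAW,-.1,.062),ori(YAW,s)),('k1',at(T,-.1,.062),ori(T,s)),('trig',at(T,-.0045,.17),ori(T,s,np.pi/2))]:
        q=robot.ik(p,o); print(s,n,p.round(3),None if q is None else np.round(q,3))
E
```

```text
1 k0 [0.472 0.028 0.062] [ 0.476  0.21  -0.637  0.    -0.724  1.233]
1 k1 [0.492 0.102 0.062] [ 0.596  0.252 -0.575  0.    -0.743  0.327]
1 trig [0.568 0.044 0.17 ] [ 0.421  0.23  -0.305  0.    -1.036  2.073]
-1 k0 [0.472 0.028 0.062] [ 0.476  0.21  -0.637 -0.    -0.724 -1.909]
-1 k1 [0.492 0.102 0.062] [ 0.596  0.252 -0.575  0.    -0.743 -2.815]
-1 trig [0.568 0.044 0.17 ] [ 0.421  0.23  -0.305  0.    -1.036 -1.069]
```

Run:
```python
from h import *
o=ori(YAW,-1)
print(robot.get_clock())
robot.goto([.42,.12,.27],o); robot.command_gripper(.06,20)
p=at(YAW,-.1,.11); robot.goto(p,o)
print(robot.get_clock(),robot.get_tool_pos(),robot.get_contact_force())
for n in("side","wrist"):
    im,d=robot.get_image(n); cv2.imwrite(f"pics/{n}1.png",im[:,:,::-1])
```

```text
0.15
3.7417 [0.47307139 0.02814222 0.11092678] [ 1.29863877 -0.24447318  0.90839545]
```

View pics/side1.png

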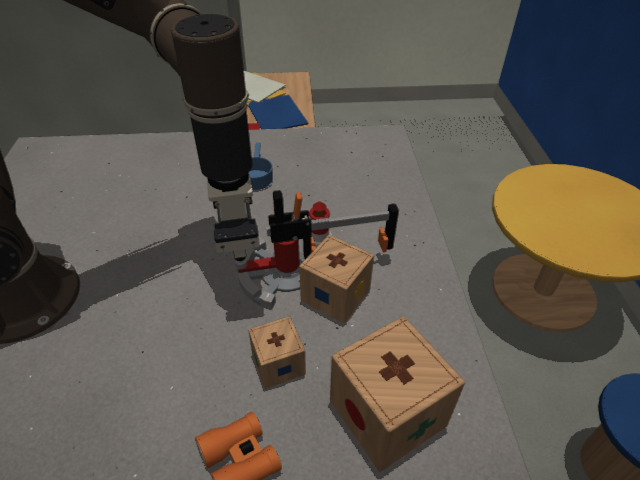

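View pics/wrist1.png

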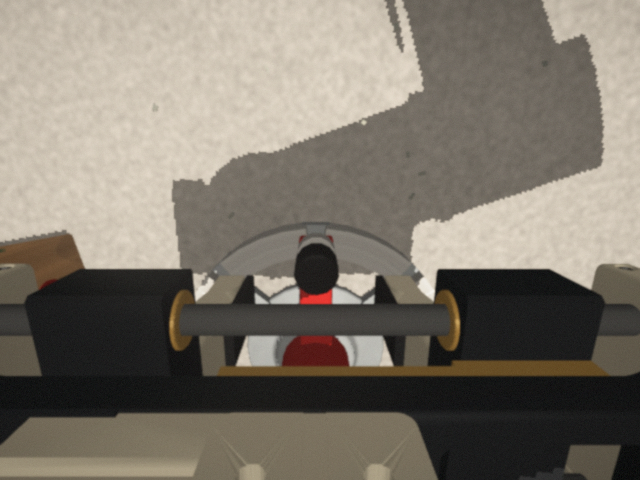

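The wrist view shows the knob at about (316,268), centred between the fingers; the gripper body is clear of the handle in the side view. I'll descend and grip.

Run:
```python
from h import *
o=ori(YAW,-1)
robot.servo_line(at(YAW,-.1,.062),o,v=.1)
f0=robot.get_contact_force()
w=robot.command_gripper(.015,20)
p=robot.get_tool_pos()
print(robot.get_clock(),p,at(YAW,-.1,.062),robot.get_grip_width(),f0,robot.get_contact_force(),robot.get_torque())
d=A-p[:2]; print(np.degrees(np.arctan2(d[1],d[0])),np.hypot(*d))
im,d=robot.get_image('wrist'); cv2.imwrite("pics/wrist2.png",im[:,:,::-1])
```

```text
5.1333 [0.47227322 0.02821764 0.06217023] [0.47224905 0.02775555 0.062     ] 0.025435781336931567 [0.63777868 0.29580062 0.66527719] [-2.8257379   4.59677561  3.69214188] [1.69977374 0.8580591  0.01609734]
7.639426591896182 0.09991358123302799
```

View pics/wrist2.png

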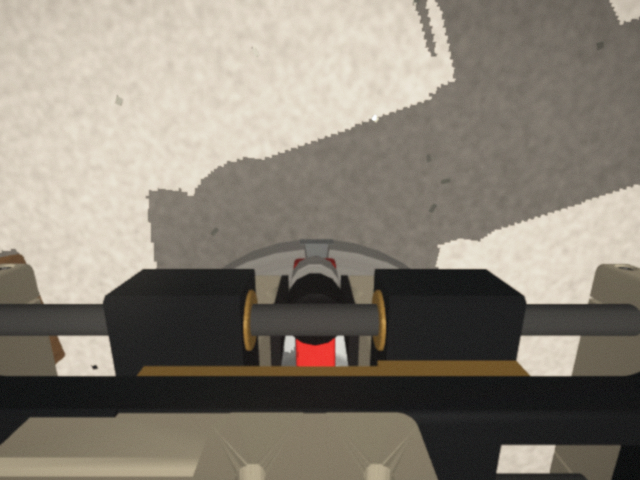

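Run:
```python
from h import *
y0=np.radians(7.6)
robot.servo_line(at(y0,-.1,.0765),ori(y0,-1),v=.05)
print(robot.get_clock(),robot.get_tool_pos(),robot.get_contact_force(),robot.get_grip_width())
for k in np.linspace(0,1,8)[1:]:
    a=y0-k*np.pi/4
    robot.servo_line(at(a,-.1,.0765),ori(a,-1),v=.06)
    print(round(robot.get_clock(),2),at(a,-.1,0)[:2].round(4),robot.get_tool_pos().round(4),robot.get_contact_force().round(2))
for n in("side","top"):
    im,d=robot.get_image(n); cv2.imwrite(f"pics/{n}3.png",im[:,:,::-1]); np.save(f"pics/{n}3.npy",d)
```

```text
5.625 [0.47211404 0.02822114 0.07660708] [ 0.08800618  2.07233371 -6.2120202 ] 0.02531975841561247
5.96 [0.4713 0.0395] [0.4711 0.0395 0.0762] [-0.77  2.46 -5.5 ]
6.29 [0.4717 0.0507] [0.4714 0.0506 0.0762] [-0.65  2.78 -5.56]
6.62 [0.4734 0.0618] [0.4729 0.0616 0.0762] [-2.08  2.82 -5.6 ]
6.96 [0.4763 0.0726] [0.4757 0.0724 0.0762] [-2.28  4.05 -4.89]
7.29 [0.4803 0.083 ] [0.4796 0.0826 0.0761] [-2.88  2.88 -4.79]
7.62 [0.4856 0.093 ] [0.4848 0.0926 0.0761] [-4.32  2.31 -5.76]
7.96 [0.4919 0.1022] [0.491 0.102 0.076] [-4.59  4.7  -4.57]
```

View pics/side3.png

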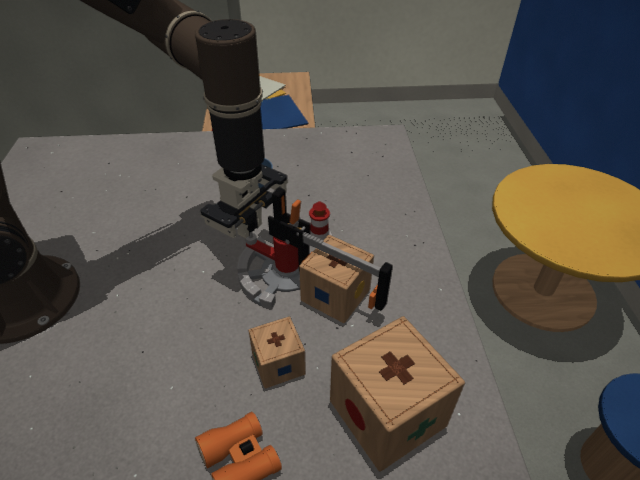

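View pics/top3.png

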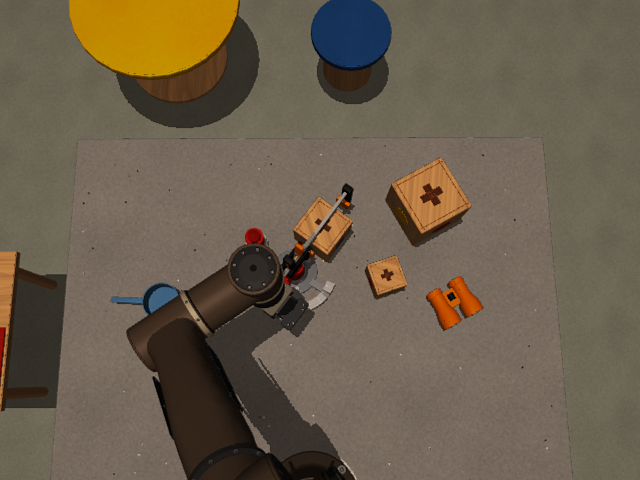

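Run:
```python
from h import *
p=robot.get_tool_pos(); o=robot.get_tool_rot()
a=np.radians(7.6-45); p=at(a,-.1,.0765)
for z in(.070,.066,.062):
    robot.servo_line([p[0]-.0006,p[1]+.0004,z],None,v=.04); print(robot.get_tool_pos().round(4),robot.get_contact_force().round(2),robot.get_grip_width())
```

```text
[0.4909 0.1021 0.0698] [-2.72  0.87 -4.13] 0.025521775296331723
[0.491  0.1023 0.0658] [-4.49  0.63 -4.27] 0.025494945131057784
[0.4914 0.1027 0.0622] [-5.15  0.4  -0.58] 0.025375001828043964
```

Run:
```python
from h import *
robot.command_gripper(.06)
print(robot.get_tool_pos().round(4),robot.get_contact_force().round(2))
p=robot.get_tool_pos()
robot.servo_line([p[0],p[1],.12],None,v=.15)
T=np.radians(-37.1)
q=at(T,-.2,.25)
robot.servo_line(q,None,v=.25)
print(robot.get_clock())
for n in("side","top",'wrist'):
    im,d=robot.get_image(n); cv2.imwrite(f"pics/{n}4.png",im[:,:,::-1]); np.save(f"pics/{n}4.npy",d)
s=cv2.imread('pics/side4.png')
cv2.imwrite('pics/side4z.png',cv2.resize(s[180:320,220:410],(800,589),interpolation=cv2.INTER_CUBIC))
P=cloud('side',np.load('pics/side4.npy')); im=s
x,y,z=np.moveaxis(P,-1,0)
m=(im.max(-1)<60)&(z>.07)&(z<.125)&(np.hypot(x-.491,y-.102)<.03)
print(m.sum(),P[m].max(0),np.median(P[m],0),np.percentile(z[m],[50,80,90,97]))
```

```text
[0.4913 0.1027 0.062 ] [-0.12  0.94 -0.02]Traceback (most recent call last):
  File "<stdin>", line 8, in <module>
bench.MotionError: the arm cannot follow that straight line within its joint ranges
```

Run:
```python
from h import *
p=robot.get_tool_pos(); print(p)
robot.servo_line([p[0]-.01,p[1]+.01,.27],None,v=.25)
print(robot.get_clock())
for n in("side","top",'wrist'):
    im,d=robot.get_image(n); cv2.imwrite(f"pics/{n}4.png",im[:,:,::-1]); np.save(f"pics/{n}4.npy",d)
s=cv2.imread('pics/side4.png')
cv2.imwrite('pics/side4z.png',cv2.resize(s[180:320,220:410],(800,589),interpolation=cv2.INTER_CUBIC))
for cam in('side','wrist'):
    P=cloud(cam,np.load(f'pics/{cam}4.npy')); im=cv2.imread(f'pics/{cam}4.png')
    x,y,z=np.moveaxis(P,-1,0)
    m=(im.max(-1)<60)&(z>.07)&(z<.125)&(np.hypot(x-.491,y-.102)<.03)
    if m.sum():print(m.sum(),P[m].max(0),np.median(P[m],0),np.percentile(z[m],[50,80,90,97]))
```

```text
[0.49116337 0.10269795 0.12002785]
10.9417
142 [0.50261288 0.11121105 0.09617917] [0.49096129 0.09363824 0.08981267] [0.08981267 0.09314017 0.09406004 0.0948926 ]
519 [0.50208358 0.11802854 0.09378354] [0.4884799  0.10671399 0.09203869] [0.09203869 0.09273529 0.09303791 0.09344617]
```

View pics/side4z.png

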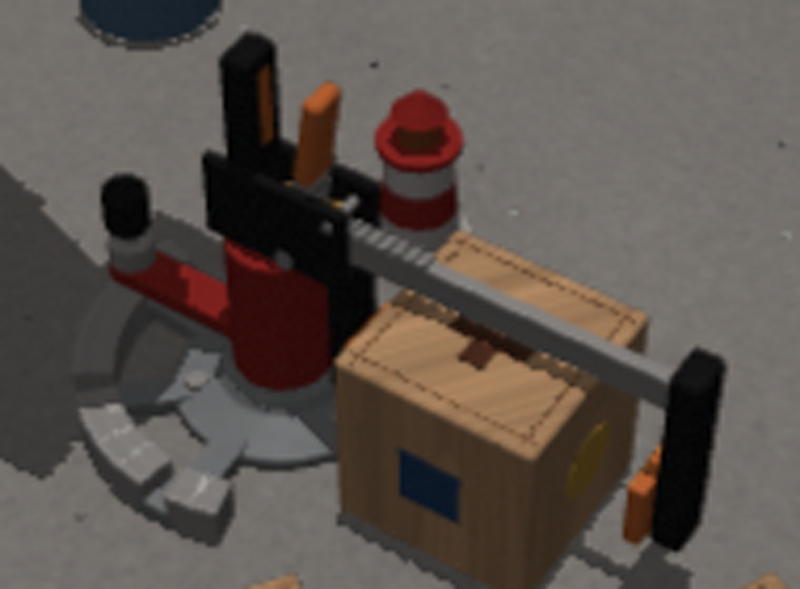

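View pics/wrist4.png

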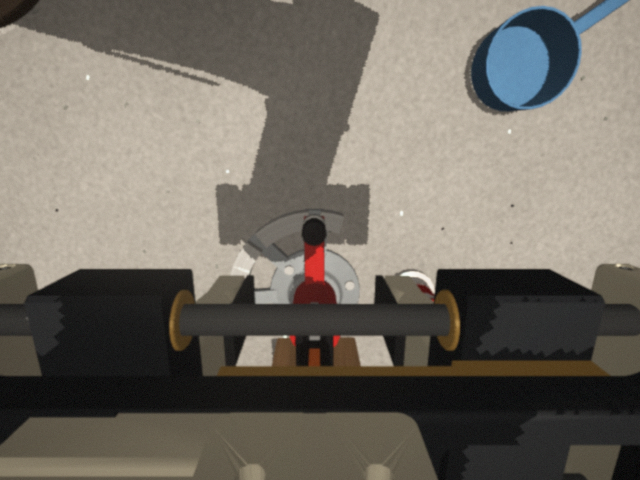

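View pics/top4.png

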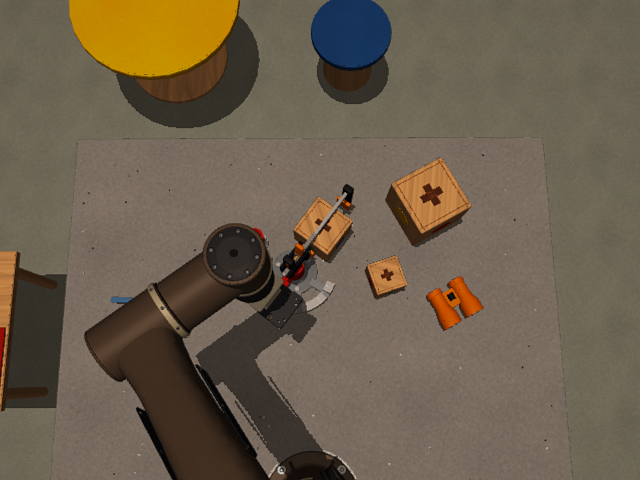

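Knob top at 0.092–0.093 (home), the same as when parked; bar over the cube, jaws straddling it. Next, the trigger.

```bash
cat >> h.py <<'E'
A=np.array([.5707,.0418]); T=np.radians(-37.2); OT=ori(T,-1,np.pi/2)
B=np.array([np.cos(T),np.sin(T),0])
def st(tag=''):
    f=robot.get_contact_force(); p=robot.get_tool_pos()
    print(tag,'t',round(robot.get_clock(),2),'w',round(robot.get_grip_width()*1e3,2),'c',((p[:2]-A)@B[:2]*1e3).round(2),'z',p[2].round(4),'Fbar',round(f@B,2),'F',f.round(2))
E
python3 - <<'E'
from h import *
robot.command_gripper(.088,8)
robot.goto(at(T,.003,.275),OT); st()
robot.servo_line(at(T,.003,.172),OT,v=.12); st('down')
for n in("side",'wrist'):
    im,d=robot.get_image(n); cv2.imwrite(f"pics/{n}5.png",im[:,:,::-1]); np.save(f"pics/{n}5.npy",d)
s=cv2.imread('pics/side5.png')
cv2.imwrite('pics/side5z.png',cv2.resize(s[160:300,220:410],(800,589),interpolation=cv2.INTER_CUBIC))
E
```

```text
t 13.37 w 87.56 c 2.86 z 0.275 Fbar 0.25 F [ 0.28 -0.04  0.43]
down t 14.38 w 87.6 c 3.33 z 0.1728 Fbar -0.34 F [0.06 0.65 1.26]
```

View pics/side5z.png

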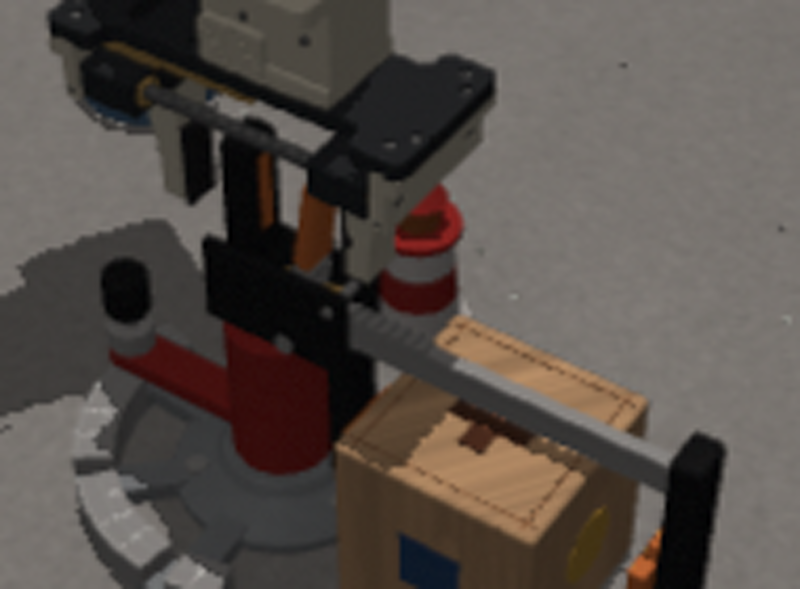

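View pics/wrist5.png

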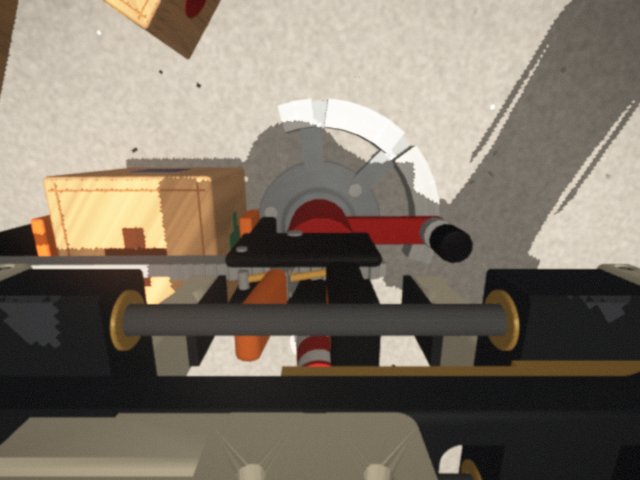

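Run:
```python
from h import *
robot.servo_line(at(T,-.0035,.172),OT,v=.1); st('pos')
for w,f in((.06,8),(.045,8),(.036,8),(.030,8),(.030,14)):
    robot.command_gripper(w,f); st((w,f))
```

```text
pos t 14.72 w 87.5 c -3.84 z 0.1724 Fbar 0.3 F [-0.15 -0.7   0.33]
(0.06, 8) t 15.43 w 60.17 c -2.87 z 0.1726 Fbar 4.96 F [ 4.11 -2.79  5.17]
(0.045, 8) t 15.96 w 45.07 c -2.02 z 0.1729 Fbar 8.56 F [ 6.13 -6.09  4.23]
(0.036, 8) t 16.43 w 36.06 c -2.66 z 0.173 Fbar 4.32 F [ 2.55 -3.78  7.33]
(0.03, 8) t 16.65 w 35.73 c -2.83 z 0.173 Fbar 3.05 F [ 2.23 -2.1   7.15]
(0.03, 14) t 16.94 w 32.9 c -4.16 z 0.173 Fbar -4.94 F [-4.41  2.37 10.92]
```

```bash
cat >> h.py <<'E'
def jaw(tag):
    im,d=robot.get_image('side'); cv2.imwrite(f"pics/side{tag}.png",im[:,:,::-1])
    P=cloud('side',d); q=P-np.array([*A,0]); r=q@B; s=-q[...,0]*B[1]+q[...,1]*B[0]; z=P[...,2]
    im=im.astype(int)
    m=(im.max(-1)<70)&(abs(s)<.03)&(r>.13)&(r<.26)&(z>.06)&(z<.18)
    c=(im[...,0]>im[...,2]+40)&(abs(z-.11)<.004)&(abs(s)<.06)&(r>.05)&(r<.2)
    print('  jawarm r median',np.median(r[m]).round(4),m.sum(),'cube r %',np.percentile(r[c],[1,50,99]).round(4))
E
python3 - <<'E'
from h import *
jaw('p1a')
robot.command_gripper(.086,14); robot.pause(.3); st('rel'); jaw('p1b')
E
```

```text
jawarm r median 0.2153 910 cube r % [0.0729 0.1332 0.1793]
rel t 18.31 w 85.82 c -3.51 z 0.172 Fbar -0.28 F [-0.21  0.19 -0.11]
  jawarm r median 0.2154 907 cube r % [0.0728 0.1335 0.1793]
```

View pics/sidep1a.png

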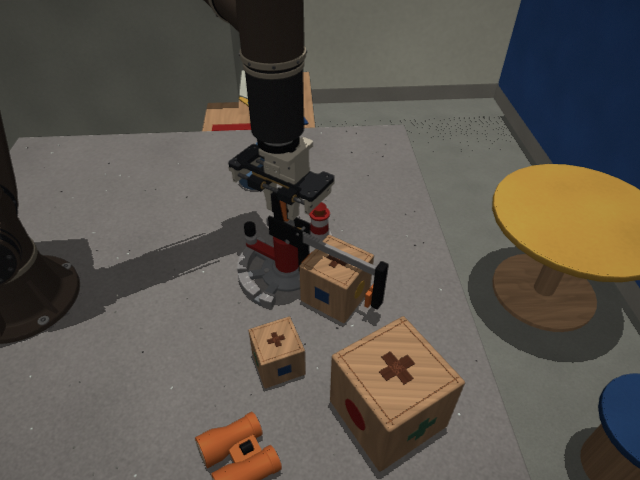

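Run:
```python
from h import *
robot.servo_line(at(T,-.0045,.172),OT,v=.1)
for k in(2,3):
    robot.command_gripper(.030,16); st('sq'); 
    robot.command_gripper(.086,16); robot.pause(.2); st('rel'); jaw(f'p{k}')
```

```text
sq t 19.55 w 32.71 c -4.26 z 0.1732 Fbar -0.19 F [-1.   -1.01 10.11]
rel t 20.77 w 86.37 c -4.52 z 0.172 Fbar 1.04 F [ 0.7  -0.8  -0.01]
  jawarm r median 0.2092 887 cube r % [0.0723 0.1331 0.1793]
sq t 21.75 w 32.69 c -4.26 z 0.1732 Fbar -0.67 F [-1.32 -0.63  8.63]
rel t 22.97 w 85.94 c -4.5 z 0.172 Fbar 0.48 F [ 0.23 -0.48  0.05]
  jawarm r median 0.2025 872 cube r % [0.0729 0.1333 0.1793]
```

Run:
```python
from h import *
for k in(4,5):
    robot.command_gripper(.030,16); st('sq'); 
    w=robot.get_grip_width()
    if w>.034: jaw(f'p{k}'); break
    robot.command_gripper(.086,16); robot.pause(.2); jaw(f'p{k}')
```

```text
sq t 23.95 w 33.03 c -4.28 z 0.1732 Fbar -0.43 F [-1.46 -1.21  8.35]
  jawarm r median 0.1971 794 cube r % [0.073  0.1332 0.1792]
sq t 26.19 w 32.93 c -4.22 z 0.1732 Fbar 0.43 F [-0.76 -1.7   7.69]
  jawarm r median 0.192 751 cube r % [0.0691 0.1292 0.1738]
```

```bash
python3 -c "
import cv2
s=cv2.imread('pics/sidep5.png')
cv2.imwrite('pics/sidep5z.png',cv2.resize(s[180:320,220:410],(800,589),interpolation=cv2.INTER_CUBIC))"
```

```text
(no output)
```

View pics/sidep5z.png

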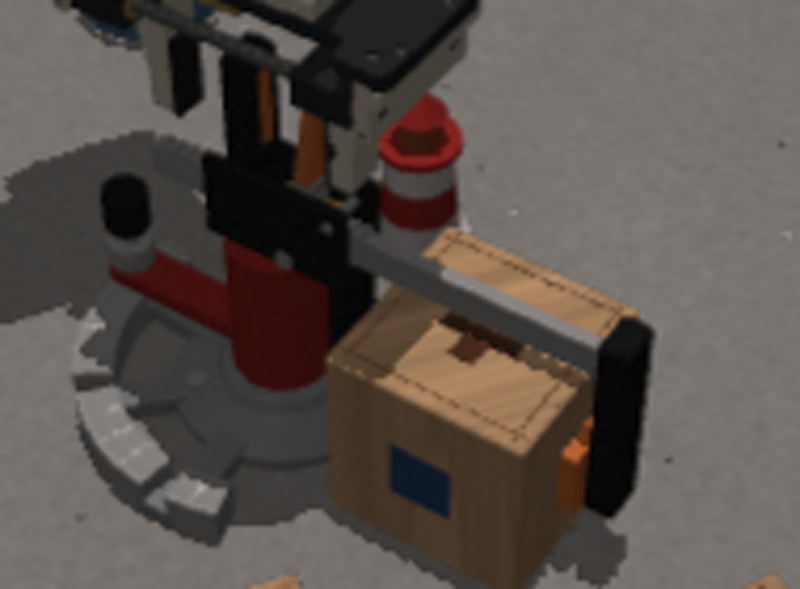

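Run:
```python
from h import *
robot.command_gripper(.030,13); st('sq'); robot.pause(.3); st('hold'); jaw('p6')
```

```text
sq t 28.29 w 37.29 c -2.05 z 0.1733 Fbar 12.5 F [  7.89 -10.28   2.04]
hold t 28.59 w 37.17 c -2.04 z 0.1733 Fbar 11.24 F [ 7.38 -8.87  2.69]
  jawarm r median 0.1887 735 cube r % [0.0648 0.1271 0.1701]
```

Run:
```python
from h import *
robot.command_gripper(.030,16); st('16'); robot.pause(.3); st('hold'); jaw('p7')
im,d=robot.get_image('wrist'); cv2.imwrite("pics/wrist7.png",im[:,:,::-1])
s=cv2.imread('pics/sidep7.png')
cv2.imwrite('pics/sidep7z.png',cv2.resize(s[180:320,220:410],(800,589),interpolation=cv2.INTER_CUBIC))
```

```text
16 t 28.86 w 37.06 c -2.16 z 0.1733 Fbar 11.57 F [ 7.67 -9.03  2.27]
hold t 29.16 w 37.38 c -2.18 z 0.1733 Fbar 12.13 F [ 8.03 -9.47  3.78]
  jawarm r median 0.1887 736 cube r % [0.0648 0.1266 0.1706]
```

View pics/sidep7z.png

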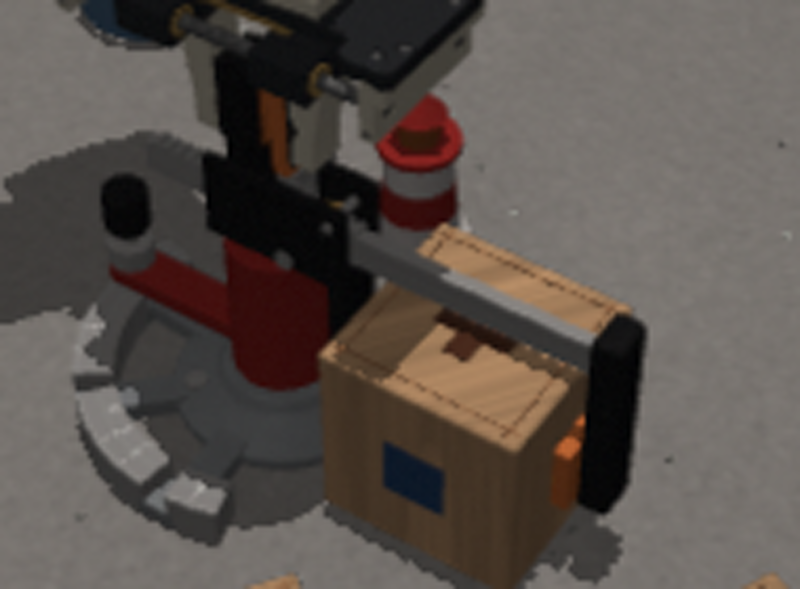

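View pics/wrist7.png

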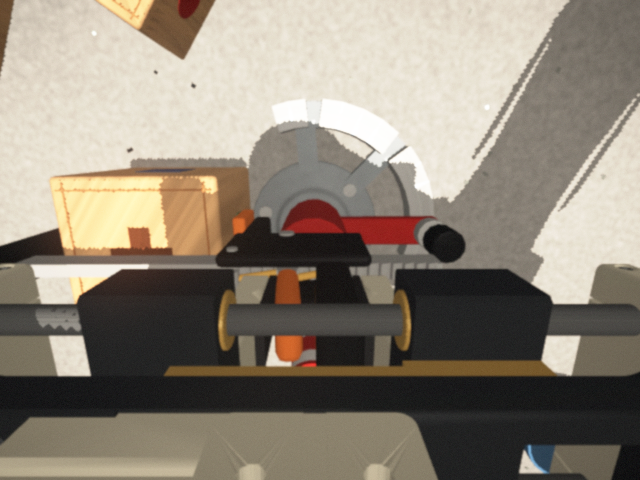

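Run:
```python
from h import *
robot.servo_line(at(T,-.0021,.172),OT,v=.02); robot.pause(.3); st('centred'); 
robot.pause(.5); st('hold'); jaw('p8')
```

```text
centred t 29.82 w 37.85 c -1.84 z 0.1733 Fbar -0.87 F [-1.58 -0.64 10.58]
hold t 30.32 w 37.61 c -1.85 z 0.1733 Fbar -0.42 F [-1.39 -1.14  8.29]
  jawarm r median 0.1887 729 cube r % [0.0648 0.1266 0.1705]
```

Run:
```python
from h import *
st(); robot.hand_in(); st()
```

```text
t 30.38 w 37.4 c -1.87 z 0.1733 Fbar -0.65 F [-1.54 -0.96 10.36]
the job is handed in; nothing more can be done
the job is handed in; nothing more can be done
```

The job is handed in, at 30.4 s of the 70 s allowed, with the trigger still held squeezed and the cube clamped.

**What I did:** I lifted the plunger, swung the head 45° clockwise to the middle-sized cube and lowered the plunger into the notch there. Then I squeezed the trigger six times; the last squeeze stalled and I kept holding it.

**What the last checks showed:**
- **Plunger:** the knob top measured 92–93 mm above the cabinet top, which matches fully home. The knob looked unchanged in the last picture I viewed, taken during the final hold.
- **Jaw and cube:** the moving jaw came in about 5–7 mm per squeeze on squeezes two to five. The cube was drawn in about 8–9 mm, leaving its near face about 63 mm from the swivel axis, against 62 mm for the near jaw's pad.
- **Tightness:** the last squeeze stopped at a 37 mm finger opening instead of 33 mm, and raising the grip from 13 N to 16 N moved it no further.
- **Clamping force:** I estimate about 24 N at the jaws from the 16 N grip, inside the 10–40 N range. I could not measure this directly.

**What didn't quite agree:**
- The trigger stalled at about 0.24 rad by my estimate from the finger opening, rather than the 0.2 given.
- I had no direct view of the gap at the near jaw, so contact there is inferred from the stall and the measured position.
- About 8–10 N of upward force stayed on the tool during the hold, probably from friction on the tilted trigger blade.

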